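# Feel round a filled tray's sealing rim

## Robot

A 6-joint arm with a two-finger parallel gripper is mounted at the origin on the work surface. World frame = base frame: x ahead of the robot, y to its left, z up, the work surface at z = 0. Lengths are in m, angles in rad, forces in N, time in s.
With the tool pointing down it reaches from about 0.25 to 0.775 m from the base axis. Payload 4 kg.
Tool frame: the origin (TCP) lies midway between the tips of the shut fingers; the grasp point (between the pads) lies 19 mm behind it; z points along the fingers, y is the line along which they close (so a half turn about z gives the same grasp; the last joint's range is limited). The gripper opens to 94 mm and grips with 3 to 60 N. Pads are 16 mm wide; open, the fingers measure 119 mm over their backs; the gripper's body (75 mm by 177 mm) begins 78 mm behind the grasp point.
Start: joints at [1.121, 0.087, 1.371, -0, 1.684, -0.103], TCP at [0.187, 0.517, 0.206] pointing down, gripper open.
Joint ranges: [-3.1, 3.1], [-0.76, 2.03], [0.27, 2.55], [-1.08, 4.22], [0.17, 2.65], [-2.57, 2.57]. Speed limits (rad/s): [2.79, 2.79, 3.14, 3.14, 3.14, 3.14].

## Interface

Orientations are given as [roll, pitch, yaw] about the fixed x, y, z axes, in that order (R = Rz(yaw) Ry(pitch) Rx(roll)).
In Python, from bench import robot gives the robot as it stands. The module is installed in compiled form; this text tells all that it offers.
- The arm moves only by the tool arm_command, never from a script. Its argument "targets" is a list of rows, each a list of 4 numbers: the shift along the world's x, y, z as a fraction of full scale, then the turn about the world's z as a fraction of full scale. A call has 1 to 8 rows; each row is the pose to reach, as a shift and turn from the pose commanded when the call began; what a row does not reach only later rows make up. Full scale, the value 1, is 0.5 m for a shift and 120 degrees for a turn. A row lasts 1/12 s, in which the tool goes at most 41.7 mm and 7.16 degrees, less where a joint would pass 70% of its speed; a pose out of reach is approached as far as the arm can. A call with a number of a shift or a turn outside -1 to 1 is refused whole. A call with a gripper value outside its range is refused whole. "claw" is the closure, from 0 (fully open) to 1 (shut), set as the call begins (left out, the last holds). The fingers move at their own pace and stop on an object; the grip force is fixed at half the most. Time passes only in rows, so rows that repeat a pose let the fingers close. It gives the time, the measured TCP pose, the force, the opening and the grip force at its end, in the units of the state.
- robot.get_obs(): the state, without advancing time (a new reading comes with each control period).
- robot.snapshot(name): name is "side" or "top"; returns the picture (420x560x3 uint8, red, green, blue); there is no depth.
- robot.camera_info(name): a dict with "vfov" (degrees; the focal length in pixels is half the picture's height over the tangent of half this angle, whatever the lens; pixels are square), "cx", "cy" (the principal point, pixels), "k1" (the pictures are not rectified: a ray, as slopes to the right and down, at radius r is drawn at 1 + k1 r^2 times it, then the intrinsics apply), "extrinsics" (4x4, takes a point from camera to world coordinates). Camera axes: x right, y up, looking along -z (the intrinsics and any distortion apply to the point x, -y, -z); pixel columns grow to the right and rows downward; lengths in m; the calibration is good to about 2 mm. A picture is of the moment at which its call begins. camera_info takes no time and is no camera call.
- robot.close_job(): hands the job in; it is judged then, once.
The state is a dict: "time": time; "joint_positions": joint angles; "qvel": joint speeds; "joint_torque": joint torques, N m; "tool_pos": TCP position; "ee_rot": TCP orientation; "wrist_force": force on the tool from outside, world axes, zero at the start; "wrist_torque": the same for the moment, N m; "width": finger opening in m; "finger_force": force on a finger pad.
Only numpy, scipy, OpenCV 4.12 (cv2) and the standard library are available. Lean on these libraries where they do the work, as an engineer would, in place of code of your own. Each camera call takes 0.05 s, during which the arm holds its last target. There are 200 camera calls.

## Task

Check the sealing rim of the tray that has the patty in it: with the fingertips together, lightly touching the top of the rim, run them all the way round, clockwise as seen from above, starting at the corner with the round peel tab and coming back to it, then lift clear. Only touch the rim gently: do not reach down into or beside the tray or pinch it, do not touch the empty tray, and leave the patty and everything else on the table where they are.

Things in the scene. Friction and masses are not known exactly. Their poses are not given: they have to be found in the camera images.
- tray: Black tray with the meat patty in it. Flat rim round an open pocket: outside 180 mm along x, 140 mm along y, 14 mm wide, 4 mm thick; its centre line is a rectangle with corners at x = +-83, y = +-63 mm. Origin: centre of the underside, z up; the rim's top is 34 mm above it. Any yaw. It floats on springs: see its nest.
- nest: Fixed low aluminium nest under the filled tray, 180 x 140 mm; origin: centre of its underside, on the table, below the tray's origin, same axes. The tray's rim is 59 mm above it. The tray moves only straight down in it, up to 12 mm (about 1.5 N starts it, 6 N bottoms it), and springs back. The nest stays over 20 mm below the rim.
- tray_tab (a point): Top of the filled tray's rim, on its centre line, at the peel-tab corner (tray x = +83, y = +63 mm); axes as the tray. The tab is a round ear of 14 mm radius, level with the rim, sticking out of this one corner. Clockwise from above the next corners are (+83, -63), (-83, -63), (-83, +63) mm: a short side first.
- patty: Frozen beef patty, a rigid brown-red disc 100 mm across and 16 mm thick, loose in the filled tray's pocket, its top about 16 mm below the rim. Origin: centre of its underside.
- tray_b: The empty tray, same shape, size, tab and floating nest as the filled one, on the other side of the table's middle, at any yaw. Origin as for the filled tray.
- dish: Small steel bowl, 54 mm across, 32 mm high, loose, between the two trays. Origin: centre of its underside.
- tamper: Aluminium tamper, foot 48 mm across, 72 mm high, standing loose between the two trays, nearer the robot than the bowl. Origin: centre of its underside.
- scraper: Flat scraper with a black handle, 200 mm long, lying at the right, pointing away from the robot. Origin: under its middle.
- probe: Probe thermometer: white body 75 x 26 x 16 mm with a thin 100 mm steel spike, lying crosswise beyond the trays. Origin: underside, near where the spike leaves the body.
- sanitiser: White bottle with a blue cap, 52 mm across, 105 mm high, far side, left. Origin: centre of its underside.
- tub: White lidded tub, 76 mm across, 65 mm high, far side, right. Origin: centre of its underside.
There are look-alikes about, which are no part of the job. What is shaped like the nest but brown or orange is not meant.

How it is judged:
By the outcome, as a careful person would: the job done as asked, in the order asked, and still so for the second after the job is handed in, with the robot touching nothing.
It also fails if it takes over 64 s, if anything falls off the work surface, if the arm or the gripper's body presses on something with over 40 N, if the wrist force passes 120 N, or if a joint passes its speed limit or range.

## Working session

There is one attempt and no reset: what is moved stays moved. The work goes in short steps, Python scripts to look and compute and a tool call to move; the robot and the scene stay as the last step left them, time stands still between calls to the robot, and variables do not carry over. Pictures are saved under pics/ and viewed, at most 10 in all, crops included, and the job is handed in when it is done.

Besides the shell and the picture viewer there is one more tool, called after "Request:" in YAML: its name, and indented under it one key for each argument. arm_command: Moves the arm, as the interface text tells. Shift numbers are shares of 0.5 m and turn numbers shares of 120 degrees, none past 1 either way. Its arguments: {"type":"object","properties":{"targets":{"type":"array"},"claw":{"type":"number"}},"required":["targets"]}

```bash
mkdir -p pics
cat > h.py <<'E'
import numpy as np, cv2
from bench import robot
def K(n):
    c=robot.camera_info(n); f=210/np.tan(np.radians(c['vfov'])/2); return c,f
def plane(n,uv,z):
    c,f=K(n); uv=np.atleast_2d(uv).astype(float)
    d=(uv-[c['cx'],c['cy']])/f
    s=d.copy()
    for _ in range(30): s=d/(1+c['k1']*(s**2).sum(1,keepdims=True))
    E=np.array(c['extrinsics']); r=np.c_[s[:,0],-s[:,1],-np.ones(len(s))]@E[:3,:3].T
    o=E[:3,3]; return o+r*((z-o[2])/r[:,2:3])
def proj(n,P):
    c,f=K(n); E=np.array(c['extrinsics']); q=(np.atleast_2d(P)-E[:3,3])@E[:3,:3]
    s=np.c_[q[:,0]/-q[:,2],q[:,1]/q[:,2]]
    return s*(1+c['k1']*(s**2).sum(1,keepdims=True))*f+[c['cx'],c['cy']]
E
python3 - <<'E'
from h import *
for n in('top','side'):
    im=robot.snapshot(n); cv2.imwrite(f'pics/{n}0.png',im[...,::-1]); print(robot.camera_info(n))
print(robot.get_obs())
E
```

```text
{'vfov': 55.17121302341134, 'cx': 285.1247861110673, 'cy': 207.30104262988726, 'k1': -0.05855251475637707, 'extrinsics': array([[-1.26300520e-03,  9.96049294e-01, -8.87930625e-02,
         3.86629929e-01],
       [-9.99759023e-01,  6.88257601e-04,  2.19413464e-02,
         8.09845426e-03],
       [ 2.19157751e-02,  8.87993775e-02,  9.95808400e-01,
         1.05778820e+00],
       [ 0.00000000e+00,  0.00000000e+00,  0.00000000e+00,
         1.00000000e+00]])}
{'vfov': 54.34762376392431, 'cx': 286.33186770439045, 'cy': 212.1811676739541, 'k1': -0.04182082216653568, 'extrinsics': array([[ 0.86824951,  0.39006254, -0.30658441,  0.15363961],
       [-0.49608929,  0.67487864, -0.54629134, -0.56051909],
       [-0.00618052,  0.62641043,  0.7794689 ,  0.88475734],
       [ 0.        ,  0.        ,  0.        ,  1.        ]])}
{'time': 0.1, 'joint_positions': array([ 1.12087201e+00,  8.78876268e-02,  1.37206473e+00, -4.81225679e-05,
        1.68362122e+00, -1.03103270e-01]), 'qvel': array([-0.00097313, -0.00328185, -0.00327192, -0.0002268 ,  0.00020989,
        0.00090175]), 'joint_torque': array([ 3.06529146e-03, -3.41253912e+01, -3.03300190e+01,  7.18983798e-02,
        3.04402225e-02, -7.60109288e-05]), 'tool_pos': array([0.18675766, 0.51679956, 0.20443714]), 'ee_rot': array([-3.13961732e+00, -1.56305371e-04,  2.79476608e+00]), 'wrist_force': array([-0.7643127 ,  0.16623329, -0.44815427]), 'wrist_torque': array([-0.01676869, -0.02672933,  0.03610292]), 'finger_force': 0.0, 'width': 0.09395045492858797}
```

View pics/top0.png

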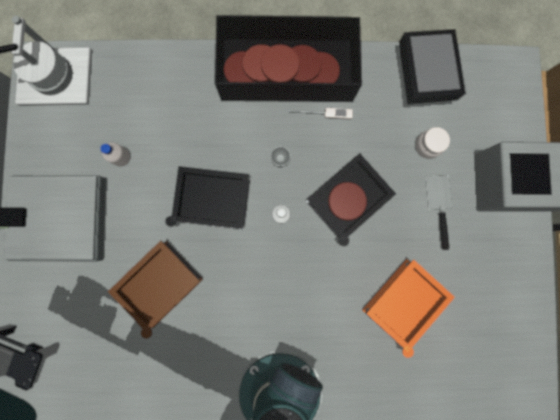

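View pics/side0.png

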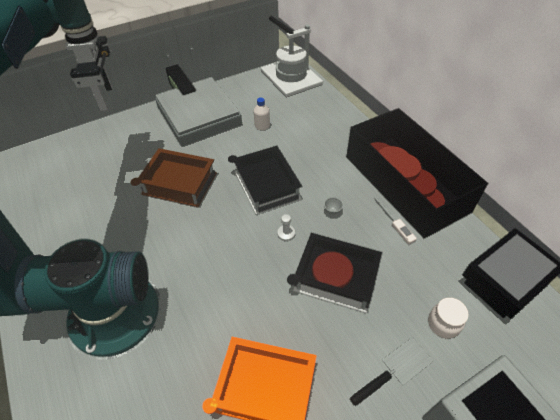

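The filled tray is right of centre in the top view, around (350,197), with its patty at (347,201) and tab at (343,239). The empty tray is on the left at (210,197). In the side view the filled tray is at (335,270), with its tab at (294,281). Next I'll measure the rim.

```bash
python3 - <<'E'
from h import *
for n,c0 in (('top',(350,197)),('side',(335,270))):
    im=cv2.imread(f'pics/{n}0.png'); g=im.max(2)
    m=np.uint8(g<70)
    b=im[...,2].astype(int)-im[...,1]; m|=np.uint8(b>35)
    W=np.zeros_like(m); W[c0[1]-60:c0[1]+60,c0[0]-60:c0[0]+60]=1; m*=W
    cs,_=cv2.findContours(m,cv2.RETR_EXTERNAL,cv2.CHAIN_APPROX_NONE)
    c=max(cs,key=cv2.contourArea)[:,0,:]
    P=plane(n,c,.059)[:,:2]*1000
    # tab excluded: drop points near tab guess
    tab=plane(n,[(343,239) if n=='top' else (293,281)],.059)[0,:2]*1000
    Q=P[np.hypot(*(P-tab).T)>32].astype(np.float32)
    # iterative rect fit: least squares distance to rectangle 180x140
    from scipy.optimize import least_squares
    def res(p,Q=Q):
        R=np.array([[np.cos(p[2]),-np.sin(p[2])],[np.sin(p[2]),np.cos(p[2])]])
        q=(Q-p[:2])@R; d=np.abs(q)-[90+p[3],70+p[3]]
        return d.max(1)
    (x,y),s,a=cv2.minAreaRect(Q)
    print(n,'minrect',(x,y),s,a,'tab',tab)
    best=min((least_squares(res,[x,y,np.radians(a)+k,0],loss='soft_l1',f_scale=1.5) for k in(0,np.pi/2)),key=lambda r:r.cost)
    p=best.x; print('fit',p,best.cost,len(Q))
    for k in (0,np.pi):
        R=np.array([[np.cos(p[2]+k),-np.sin(p[2]+k)],[np.sin(p[2]+k),np.cos(p[2]+k)]])
        C=p[:2]+np.array([[83,63],[83,-63],[-83,-63],[-83,63]])@R.T
        print(np.round(C,1).tolist())
    # draw
    o=cv2.resize(im[c0[1]-65:c0[1]+65,c0[0]-65:c0[0]+65],None,fx=4,fy=4)
    uv=proj(n,np.c_[C/1000,[.059]*4])-[c0[0]-65,c0[1]-65]
    cv2.polylines(o,[np.int32(uv*4+2)],True,(0,255,0),1); cv2.imwrite(f'pics/fit_{n}.png',o)
E
python3 -c "
import cv2,numpy as np
cv2.imwrite('pics/fit.png',cv2.resize(np.hstack([cv2.imread('pics/fit_%s.png'%n) for n in('top','side')]),(800,400)))"
```

```text
top minrect (503.2563171386719, -178.3934783935547) (134.93179321289062, 180.21572875976562) 40.97322463989258 tab [ 396.55404796 -157.93566284]
fit [ 503.42671163 -179.01745583    2.29232855   -2.60800001] 132.33299448422414 164
[[401.3, -158.3], [495.9, -75.1], [605.6, -199.7], [511.0, -282.9]]
[[605.6, -199.7], [511.0, -282.9], [401.3, -158.3], [495.9, -75.1]]
side minrect (500.12066650390625, -185.88327026367188) (153.06448364257812, 179.671630859375) 40.684532165527344 tab [ 391.60055236 -164.44754805]
fit [ 5.02663157e+02 -1.82615046e+02  2.28132849e+00 -7.20625132e-02] 252.964382302957 227
[[400.8, -160.8], [496.3, -78.6], [604.6, -204.4], [509.0, -286.6]]
[[604.6, -204.4], [509.0, -286.6], [400.8, -160.8], [496.3, -78.6]]
```

View pics/fit.png

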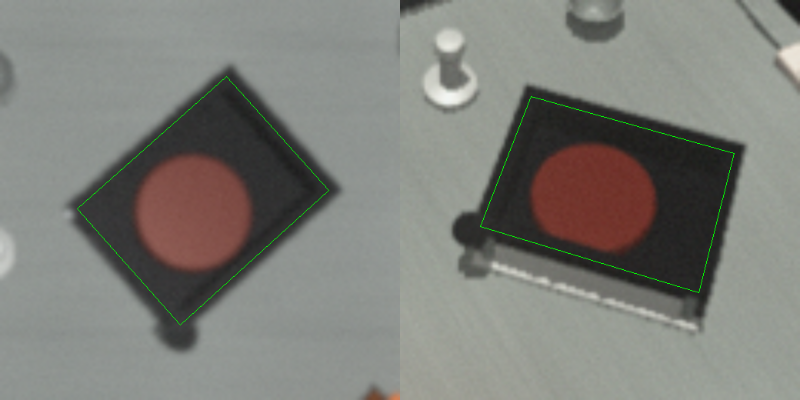

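The green centre line sits on the rim in both views, and tab corner is tray +x+y, with yaw about 2.29 rad. The left side edge is less certain, so I'll refit with a half-way threshold before moving.

Run:
```python
from h import *
from scipy.optimize import least_squares
for n,c0,tp in (('top',(350,197),(343,239)),('side',(335,270),(293,281))):
  im=cv2.imread(f'pics/{n}0.png')
  for t in (70,85,100):
    m=np.uint8(im[...,1]<t); W=np.zeros_like(m); W[c0[1]-60:c0[1]+60,c0[0]-60:c0[0]+60]=1; m*=W
    cs,_=cv2.findContours(m,cv2.RETR_EXTERNAL,cv2.CHAIN_APPROX_NONE)
    P=plane(n,max(cs,key=cv2.contourArea)[:,0,:],.059)[:,:2]*1000
    tab=plane(n,[tp],.059)[0,:2]*1000; P=P[np.hypot(*(P-tab).T)>32]
    def q(p):
        R=np.array([[np.cos(p[2]),-np.sin(p[2])],[np.sin(p[2]),np.cos(p[2])]]); return (P-p[:2])@R
    def res(p): return (np.abs(q(p))-[90+p[3],70+p[3]]).max(1)
    p=least_squares(res,[502,-180,2.29,0],loss='soft_l1',f_scale=1.).x
    Q=q(p); e=[]
    for ax,s,h in((0,1,90),(0,-1,90),(1,1,70),(1,-1,70)):
        k=(np.abs(Q[:,1-ax])<40)&(s*Q[:,ax]>50); e.append((np.median(s*Q[k,ax])-h).round(1))
    print(n,t,np.round(p,3),'edges +x-x+y-y',e)
```

```text
top 70 [ 503.621 -179.244    2.293   -2.687] edges +x-x+y-y [np.float64(0.1), np.float64(-1.6), np.float64(-3.8), np.float64(-3.4)]
top 85 [ 503.577 -179.446    2.289   -1.504] edges +x-x+y-y [np.float64(1.6), np.float64(-0.5), np.float64(-2.7), np.float64(-2.1)]
top 100 [ 503.935 -179.266    2.289   -0.617] edges +x-x+y-y [np.float64(3.0), np.float64(0.5), np.float64(-1.4), np.float64(-1.3)]
side 70 [ 5.02591e+02 -1.82556e+02  2.28100e+00 -1.70000e-02] edges +x-x+y-y [np.float64(-2.4), np.float64(-1.4), np.float64(0.9), np.float64(0.8)]
side 85 [ 502.242 -182.523    2.275    0.698] edges +x-x+y-y [np.float64(-2.5), np.float64(-0.7), np.float64(1.5), np.float64(1.6)]
side 100 [ 501.613 -182.535    2.279    1.446] edges +x-x+y-y [np.float64(-2.8), np.float64(0.3), np.float64(1.9), np.float64(2.5)]
```

Request:
arm_command:
  targets:
    - [0.1, -0.3, 0, -0.06]
    - [0.1, -0.3, 0, -0.12]
  claw: 1

```text
time: 0.27
tool_pos: [0.2128, 0.4377, 0.2035]
ee_rot: [-3.138, 0.0, 2.542]
wrist_force: [1.0, -1.3, -0.4]
width: 0.0838
finger_force: 0.0
```

Request:
arm_command:
  targets:
    - [0.2, -0.6, 0, -0.122]
    - [0.2, -0.6, 0, -0.122]
    - [0.2, -0.6, 0, -0.122]
    - [0.2, -0.6, 0, -0.122]
    - [0.2, -0.6, 0, -0.122]
    - [0.2, -0.6, 0, -0.122]
    - [0.2, -0.6, 0, -0.122]
    - [0.2, -0.6, 0, -0.122]
  claw: 1

```text
time: 0.93
tool_pos: [0.3134, 0.1351, 0.2052]
ee_rot: [-3.141, 0.001, 2.287]
wrist_force: [1.3, 0.0, 0.5]
width: 0.0309
finger_force: 0.0
```

Request:
arm_command:
  targets:
    - [0.176, -0.594, 0, 0]
    - [0.176, -0.594, 0, 0]
    - [0.176, -0.594, 0, 0]
    - [0.176, -0.594, 0, 0]
    - [0.176, -0.594, 0, 0]
    - [0.176, -0.594, 0, 0]
    - [0.176, -0.594, 0, 0]
    - [0.176, -0.594, 0, 0]

```text
time: 1.6
tool_pos: [0.4014, -0.163, 0.2045]
ee_rot: [-3.14, -0.0, 2.285]
wrist_force: [0.8, 0.3, -0.2]
width: 0.0007
finger_force: 0.0
```

Request:
arm_command:
  targets:
    - [0, 0, -0.08, 0]
    - [0, 0, -0.16, 0]
    - [0, 0, -0.24, 0]
    - [0, 0, -0.24, 0]
    - [0, 0, -0.24, 0]
    - [0, 0, -0.24, 0]
    - [0, 0, -0.24, 0]
    - [0, 0, -0.24, 0]

```text
time: 2.27
tool_pos: [0.4037, -0.1599, 0.0891]
ee_rot: [3.139, 0.007, 2.29]
wrist_force: [-0.5, -0.2, -0.4]
width: 0.0005
finger_force: 0.0
```

Run:
```python
from h import *
a=[robot.snapshot(n) for n in('top','side')]
o=robot.get_obs();print(o['tool_pos'],o['ee_rot'],o['wrist_force'],o['width'])
cr=[]
for n,i in zip(('top','side'),a):
    i=i[...,::-1].copy(); u=proj(n,[o['tool_pos']])[0].round().astype(int); print(n,u)
    c=cv2.resize(i[u[1]-50:u[1]+50,u[0]-50:u[0]+50],(400,400),interpolation=cv2.INTER_CUBIC); cv2.circle(c,(202,202),4,(0,255,0),1); cr.append(c)
cv2.imwrite('pics/above.png',np.hstack(cr))
```

```text
[ 0.40296165 -0.15954116  0.08808419] [3.1398108  0.00467341 2.28958656] [ 0.31945951 -0.96797211 -0.91489593] 0.00039647003701024427
top [346 236]
side [296 271]
```

View pics/above.png

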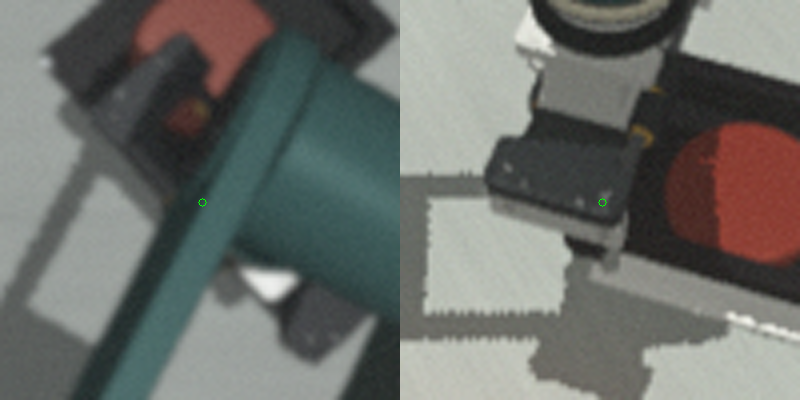

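The view shows the shut fingertips hidden under the gripper, over the tab corner at about (346,236) in top. I'll go down in small steps, averaging the force readings because they are noisy.

```bash
cat > r.py <<'E'
from h import *
L=[]
for k in range(8):
    robot.snapshot('top'); o=robot.get_obs(); L.append(np.r_[o['tool_pos']*1000,o['wrist_force'],o['wrist_torque']*10])
L=np.array(L); print('mean',L.mean(0).round(2),'sd',L.std(0).round(2),'t',o['time'])
E
python3 r.py
```

```text
mean [ 4.0171e+02 -1.5897e+02  8.6220e+01  2.3000e-01  8.0000e-02 -7.0000e-02
 -3.6000e-01  1.9000e-01 -8.0000e-02] sd [0.44 0.2  0.68 0.47 0.5  0.4  0.13 0.22 0.31] t 2.7667
```

Request:
arm_command:
  targets:
    - [0, 0, -0.02, 0]
    - [0, 0, -0.036, 0]
    - [0, 0, -0.044, 0]
    - [0, 0, -0.048, 0]
    - [0, 0, -0.05, 0]
    - [0, 0, -0.05, 0]
    - [0, 0, -0.05, 0]

```text
time: 3.35
tool_pos: [0.4014, -0.1589, 0.0606]
ee_rot: [3.141, 0.0, 2.289]
wrist_force: [-0.5, 0.1, 0.8]
width: 0.0002
finger_force: 0.0
```

```bash
python3 r.py
```

```text
mean [ 4.0150e+02 -1.5889e+02  6.0780e+01  2.0000e-02 -2.0000e-01 -6.0000e-02
 -3.1000e-01  9.0000e-02  8.0000e-02] sd [0.06 0.04 0.07 0.39 0.28 0.37 0.47 0.31 0.35] t 3.75
```

Request:
arm_command:
  targets:
    - [0, 0, -0.004, 0]
    - [0, 0, -0.008, 0]
    - [0, 0, -0.008, 0]
    - [0, 0, -0.008, 0]

```text
time: 4.08
tool_pos: [0.4016, -0.159, 0.0567]
ee_rot: [3.141, 0.001, 2.289]
wrist_force: [0.8, -0.1, 2.9]
width: 0.0006
finger_force: 1.1
```

```bash
python3 r.py
```

```text
mean [ 4.0159e+02 -1.5894e+02  5.6770e+01  3.6000e-01 -3.8000e-01  1.9700e+00
 -9.3000e-01 -1.0300e+00 -1.1000e-01] sd [0.01 0.01 0.05 0.62 0.36 0.61 0.43 0.52 0.33] t 4.4833
```

Contact is confirmed: about 2 N at roughly 2 mm depth. I'll start the first (short) side.

Request:
arm_command:
  targets:
    - [0.004, 0.0035, -0.001, 0]
    - [0.0118, 0.0103, -0.001, 0]
    - [0.0196, 0.0171, -0.001, 0]
    - [0.0276, 0.024, -0.001, 0]
    - [0.0355, 0.0309, -0.001, 0]
    - [0.0434, 0.0378, -0.001, 0]
    - [0.0512, 0.0446, -0.001, 0]
    - [0.0592, 0.0515, -0.001, 0]

```text
time: 5.15
tool_pos: [0.4313, -0.1326, 0.0559]
ee_rot: [-3.142, -0.0, 2.29]
wrist_force: [-1.4, -0.9, 1.1]
width: 0.0006
finger_force: 1.2
```

Request:
arm_command:
  targets:
    - [0.008, 0.007, 0, 0]
    - [0.016, 0.014, 0, 0]
    - [0.024, 0.021, 0, 0]
    - [0.032, 0.028, 0, 0]
    - [0.04, 0.035, 0, 0]
    - [0.048, 0.042, 0, 0]
    - [0.056, 0.049, 0, 0]
    - [0.064, 0.056, 0, 0]

```text
time: 5.82
tool_pos: [0.4633, -0.1047, 0.056]
ee_rot: [3.141, -0.0, 2.289]
wrist_force: [-1.3, -0.8, 3.4]
width: 0.0007
finger_force: 1.2
```

Request:
arm_command:
  targets:
    - [0.008, 0.007, 0, 0]
    - [0.017, 0.0145, 0, 0]
    - [0.026, 0.022, 0, 0]
    - [0.035, 0.03, 0, 0]
    - [0.044, 0.0375, 0, 0]
    - [0.053, 0.045, 0, 0]
    - [0.06, 0.051, 0, 0]
    - [0.066, 0.0565, 0, 0]

```text
time: 6.48
tool_pos: [0.4963, -0.0764, 0.056]
ee_rot: [3.142, -0.0, 2.29]
wrist_force: [-1.1, -0.6, 3.1]
width: 0.0003
finger_force: 1.2
```

```bash
python3 r.py
python3 - <<'E'
from h import *
cr=[]
p=robot.get_obs()['tool_pos']
for n in('top','side'):
    i=robot.snapshot(n)[...,::-1].copy(); u=proj(n,[p])[0].round().astype(int)
    c=cv2.resize(i[u[1]-50:u[1]+50,u[0]-50:u[0]+50],(400,400),interpolation=cv2.INTER_CUBIC); cv2.circle(c,(202,202),4,(0,255,0),1); cr.append(c)
cv2.imwrite('pics/A.png',np.hstack(cr))
E
```

```text
mean [ 4.966e+02 -7.622e+01  5.619e+01  1.100e+00  1.100e+00  2.310e+00
  1.700e+00 -1.530e+00  4.000e-02] sd [0.19 0.23 0.09 0.28 0.34 0.44 0.87 0.82 0.25] t 6.8833
```

View pics/A.png

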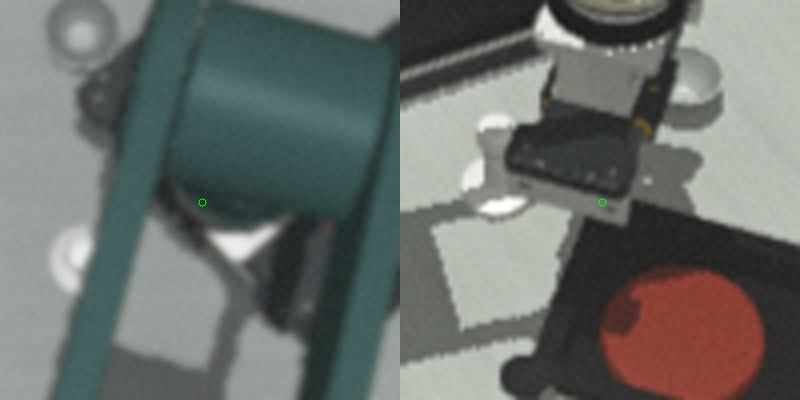

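The side view shows the tip on the second corner at its centre, and the force is still 2.3 N. Next is the long side.

Request:
arm_command:
  targets:
    - [0.004, -0.0046, 0, 0]
    - [0.0109, -0.0125, 0, 0]
    - [0.0178, -0.0205, 0, 0]
    - [0.0247, -0.0284, 0, 0]
    - [0.0317, -0.0365, 0, 0]
    - [0.0387, -0.0445, 0, 0]
    - [0.0457, -0.0525, 0, 0]
    - [0.0526, -0.0605, 0, 0]

```text
time: 7.65
tool_pos: [0.5225, -0.1076, 0.0559]
ee_rot: [-3.142, -0.0, 2.289]
wrist_force: [-1.5, 1.3, 1.9]
width: 0.0005
finger_force: 1.2
```

Request:
arm_command:
  targets:
    - [0.007, -0.008, 0, 0]
    - [0.014, -0.016, 0, 0]
    - [0.021, -0.024, 0, 0]
    - [0.028, -0.032, 0, 0]
    - [0.035, -0.04, 0, 0]
    - [0.042, -0.0483, 0, 0]
    - [0.049, -0.0563, 0, 0]
    - [0.056, -0.0644, 0, 0]

```text
time: 8.32
tool_pos: [0.5506, -0.1396, 0.056]
ee_rot: [3.141, 0.0, 2.289]
wrist_force: [-1.2, 2.2, 3.2]
width: 0.0005
finger_force: 1.2
```

Request:
arm_command:
  targets:
    - [0.007, -0.008, 0, 0]
    - [0.014, -0.016, 0, 0]
    - [0.021, -0.024, 0, 0]
    - [0.028, -0.032, 0, 0]
    - [0.035, -0.04, 0, 0]
    - [0.042, -0.0483, 0, 0]
    - [0.049, -0.0563, 0, 0]
    - [0.056, -0.0644, 0, 0]

```text
time: 8.98
tool_pos: [0.5785, -0.1718, 0.056]
ee_rot: [3.142, 0.0, 2.289]
wrist_force: [-1.0, 1.8, 2.0]
width: 0.0004
finger_force: 1.2
```

Request:
arm_command:
  targets:
    - [0.007, -0.008, 0, 0]
    - [0.014, -0.016, 0, 0]
    - [0.021, -0.024, 0, 0]
    - [0.028, -0.032, 0, 0]
    - [0.035, -0.04, 0, 0]
    - [0.042, -0.0483, 0, 0]
    - [0.048, -0.0553, 0, 0]
    - [0.0532, -0.0613, 0, 0]

```text
time: 9.65
tool_pos: [0.6051, -0.2025, 0.056]
ee_rot: [3.142, 0.0, 2.289]
wrist_force: [-1.4, 1.6, 2.6]
width: 0.0005
finger_force: 1.2
```

```bash
python3 r.py
python3 - <<'E'
from h import *
cr=[]
p=robot.get_obs()['tool_pos']
for n in('top','side'):
    i=robot.snapshot(n)[...,::-1].copy(); u=proj(n,[p])[0].round().astype(int)
    c=cv2.resize(i[u[1]-50:u[1]+50,u[0]-50:u[0]+50],(400,400),interpolation=cv2.INTER_CUBIC); cv2.circle(c,(202,202),4,(0,255,0),1); cr.append(c)
cv2.imwrite('pics/B.png',np.hstack(cr))
E
```

```text
mean [ 6.0546e+02 -2.0290e+02  5.6330e+01  5.7000e-01 -1.2300e+00  2.2300e+00
 -2.3100e+00 -1.0800e+00 -2.6000e-01] sd [0.12 0.2  0.19 0.43 0.72 0.54 1.06 0.53 0.2 ] t 10.05
```

View pics/B.png

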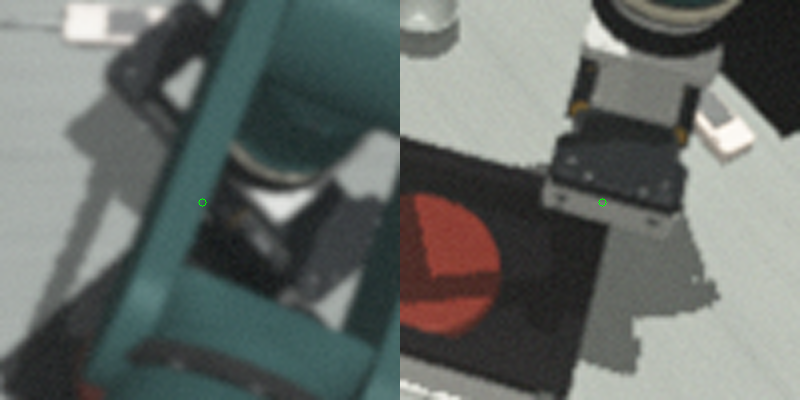

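The tip is hidden behind the gripper, but the gripper sits over the far corner and the force is 2.2 N. Next is the second short side.

Request:
arm_command:
  targets:
    - [-0.004, -0.0035, 0, 0]
    - [-0.0118, -0.0103, 0, 0]
    - [-0.0197, -0.0171, 0, 0]
    - [-0.0277, -0.024, 0, 0]
    - [-0.0356, -0.0309, 0, 0]
    - [-0.0435, -0.0378, 0, 0]
    - [-0.0514, -0.0446, 0, 0]
    - [-0.0594, -0.0515, 0, 0]

```text
time: 10.82
tool_pos: [0.5746, -0.2282, 0.056]
ee_rot: [3.141, -0.0, 2.289]
wrist_force: [1.7, 1.3, 2.7]
width: 0.0005
finger_force: 1.2
```

Request:
arm_command:
  targets:
    - [-0.008, -0.007, 0, 0]
    - [-0.016, -0.0139, 0, 0]
    - [-0.024, -0.0208, 0, 0]
    - [-0.032, -0.0278, 0, 0]
    - [-0.04, -0.0347, 0, 0]
    - [-0.048, -0.0416, 0, 0]
    - [-0.056, -0.0486, 0, 0]
    - [-0.064, -0.0555, 0, 0]

```text
time: 11.48
tool_pos: [0.5427, -0.2559, 0.056]
ee_rot: [3.142, 0.0, 2.289]
wrist_force: [-0.4, 1.7, 2.5]
width: 0.0007
finger_force: 1.2
```

Request:
arm_command:
  targets:
    - [-0.009, -0.0078, 0, 0]
    - [-0.018, -0.0156, 0, 0]
    - [-0.027, -0.0234, 0, 0]
    - [-0.036, -0.0312, 0, 0]
    - [-0.045, -0.039, 0, 0]
    - [-0.053, -0.046, 0, 0]
    - [-0.061, -0.0529, 0, 0]
    - [-0.0668, -0.058, 0, 0]

```text
time: 12.15
tool_pos: [0.5092, -0.285, 0.056]
ee_rot: [-3.142, -0.0, 2.289]
wrist_force: [0.9, 1.1, 2.1]
width: 0.0006
finger_force: 1.2
```

```bash
python3 r.py
python3 - <<'E'
from h import *
cr=[]
p=robot.get_obs()['tool_pos']
for n in('top','side'):
    i=robot.snapshot(n)[...,::-1].copy(); u=proj(n,[p])[0].round().astype(int)
    c=cv2.resize(i[u[1]-50:u[1]+50,u[0]-50:u[0]+50],(400,400),interpolation=cv2.INTER_CUBIC); cv2.circle(c,(202,202),4,(0,255,0),1); cr.append(c)
cv2.imwrite('pics/C.png',np.hstack(cr))
E
```

```text
mean [ 5.0896e+02 -2.8520e+02  5.5900e+01 -1.0500e+00 -1.2000e+00  2.4800e+00
 -2.1800e+00  2.2900e+00 -9.0000e-02] sd [0.25 0.23 0.04 0.51 0.44 0.48 0.77 1.01 0.19] t 12.55
```

View pics/C.png

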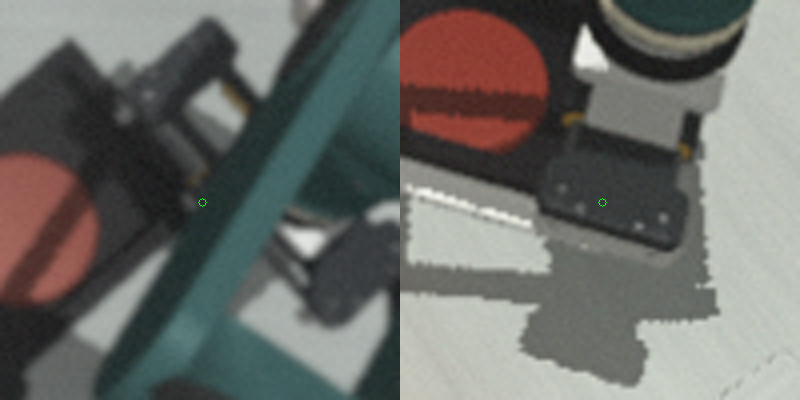

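The tip is on the right-hand corner with 2.5 N. The last long side takes it back to the tab.

Request:
arm_command:
  targets:
    - [-0.004, 0.0047, 0, 0]
    - [-0.0108, 0.0126, 0, 0]
    - [-0.0176, 0.0206, 0, 0]
    - [-0.0245, 0.0286, 0, 0]
    - [-0.0314, 0.0367, 0, 0]
    - [-0.0382, 0.0447, 0, 0]
    - [-0.0451, 0.0527, 0, 0]
    - [-0.052, 0.0608, 0, 0]

```text
time: 13.32
tool_pos: [0.4834, -0.2537, 0.0561]
ee_rot: [3.141, 0.0, 2.289]
wrist_force: [0.6, -1.7, 2.6]
width: 0.0007
finger_force: 1.2
```

Request:
arm_command:
  targets:
    - [-0.007, 0.0082, 0, 0]
    - [-0.014, 0.0164, 0, 0]
    - [-0.021, 0.0246, 0, 0]
    - [-0.028, 0.0328, 0, 0]
    - [-0.035, 0.041, 0, 0]
    - [-0.042, 0.0492, 0, 0]
    - [-0.049, 0.0573, 0, 0]
    - [-0.056, 0.0655, 0, 0]

```text
time: 13.98
tool_pos: [0.4554, -0.221, 0.056]
ee_rot: [3.141, 0.0, 2.289]
wrist_force: [1.0, -1.4, 2.1]
width: 0.0008
finger_force: 1.2
```

Request:
arm_command:
  targets:
    - [-0.007, 0.0082, 0, 0]
    - [-0.014, 0.0164, 0, 0]
    - [-0.021, 0.0246, 0, 0]
    - [-0.028, 0.0328, 0, 0]
    - [-0.035, 0.041, 0, 0]
    - [-0.042, 0.0492, 0, 0]
    - [-0.049, 0.0573, 0, 0]
    - [-0.056, 0.0655, 0, 0]

```text
time: 14.65
tool_pos: [0.4274, -0.1883, 0.056]
ee_rot: [3.141, 0.0, 2.289]
wrist_force: [0.9, -1.6, 3.0]
width: 0.0007
finger_force: 1.2
```

Request:
arm_command:
  targets:
    - [-0.007, 0.0082, 0, 0]
    - [-0.014, 0.0164, 0, 0]
    - [-0.021, 0.0246, 0, 0]
    - [-0.028, 0.0328, 0, 0]
    - [-0.035, 0.041, 0, 0]
    - [-0.042, 0.0492, 0, 0]
    - [-0.048, 0.0562, 0, 0]
    - [-0.053, 0.0618, 0, 0]

```text
time: 15.32
tool_pos: [0.4008, -0.1573, 0.056]
ee_rot: [3.141, -0.0, 2.289]
wrist_force: [0.8, -1.3, 2.6]
width: 0.0009
finger_force: 1.2
```

```bash
python3 r.py
```

```text
mean [ 4.0051e+02 -1.5702e+02  5.5660e+01 -8.1000e-01  9.9000e-01  2.3800e+00
  1.5200e+00  1.4100e+00  4.0000e-02] sd [0.05 0.13 0.15 0.53 0.82 0.43 1.23 0.52 0.22] t 15.7167
```

Back at the tab with contact held all the way round. Lifting straight up, then checking.

Request:
arm_command:
  targets:
    - [0, 0, 0.01, 0]
    - [0, 0, 0.04, 0]
    - [0, 0, 0.1, 0]
    - [0, 0, 0.16, 0]
    - [0, 0, 0.22, 0]
    - [0, 0, 0.28, 0]
    - [0, 0, 0.3, 0]
    - [0, 0, 0.3, 0]

```text
time: 16.38
tool_pos: [0.4027, -0.1589, 0.209]
ee_rot: [3.14, 0.006, 2.289]
wrist_force: [-0.4, -0.5, -0.2]
width: 0.0005
finger_force: 0.0
```

Request:
arm_command:
  targets:
    - [-0.02, 0.06, 0, 0]
    - [-0.05, 0.14, 0, 0]
    - [-0.08, 0.22, 0, 0]
    - [-0.11, 0.3, 0, 0]
    - [-0.14, 0.38, 0, 0]
    - [-0.15, 0.4, 0, 0]
    - [-0.15, 0.4, 0, 0]
    - [-0.15, 0.4, 0, 0]

```text
time: 17.05
tool_pos: [0.3254, 0.0424, 0.2041]
ee_rot: [-3.139, -0.001, 2.292]
wrist_force: [-0.3, -0.6, -0.0]
width: 0.0006
finger_force: 0.0
```

```bash
python3 r.py; python3 -c "
from h import *
cv2.imwrite('pics/end.png',np.hstack([cv2.resize(robot.snapshot(n)[...,::-1],(400,300)) for n in('top','side')]))"
```

```text
mean [ 3.2636e+02  4.1360e+01  2.0522e+02  0.0000e+00 -2.6000e-01 -1.0000e-02
 -6.1000e-01  3.4000e-01  7.0000e-02] sd [0.22 0.2  0.49 0.82 0.47 0.38 0.26 0.25 0.3 ] t 17.45
```

View pics/end.png

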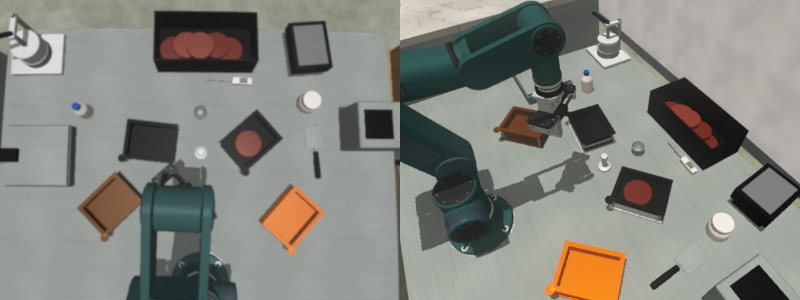

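The arm is clear of everything. The filled tray at (250,142) and patty at (248,143) look unmoved, as do the bowl, tamper and other items.

```bash
python3 -c "
from bench import robot
print(robot.close_job())"
```

```text
the job is handed in; nothing more can be done
None
```

I ran the shut fingertips once clockwise round the filled tray's rim, from the peel tab and back to it, at about 2–2.5 N, then lifted clear and handed the job in at about 17.5 s; nothing else looked moved in the last pictures.

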